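# Index the tooling turntable and lock it

## Robot

A 6-joint arm with a two-finger parallel gripper is mounted at the origin on the work surface. World frame = base frame: x ahead of the robot, y to its left, z up, the work surface at z = 0. Lengths are in m, angles in rad, forces in N, time in s.
With the tool pointing down it reaches from about 0.25 to 0.775 m from the base axis. Payload 4 kg.
Tool frame: the origin (TCP) lies midway between the tips of the shut fingers; the grasp point (between the pads) lies 19 mm behind it; z points along the fingers, y is the line along which they close (so a half turn about z gives the same grasp; the last joint's range is limited). The gripper opens to 94 mm and grips with 3 to 60 N. Pads are 16 mm wide; open, the fingers measure 119 mm over their backs; the gripper's body (75 mm by 177 mm) begins 78 mm behind the grasp point.
Start: joints at [1.173, 0.087, 1.371, -0, 1.684, -0.103], TCP at [0.16, 0.526, 0.206] pointing down, gripper open.
Joint ranges: [-3.1, 3.1], [-0.76, 2.03], [0.27, 2.55], [-1.08, 4.22], [0.17, 2.65], [-2.57, 2.57]. Speed limits (rad/s): [2.79, 2.79, 3.14, 3.14, 3.14, 3.14].

## Interface

Orientations are given as [roll, pitch, yaw] about the fixed x, y, z axes, in that order (R = Rz(yaw) Ry(pitch) Rx(roll)).
In Python, from bench import robot gives the robot as it stands.
- The arm moves only by the tool servo_tool, never from a script. Its argument "moves" is a list of rows, each a list of 5 numbers: the shift along the tool's x, y, z in units of 25 mm (1.0 is 25 mm), then the turn about the tool's z in units of 6 degrees (1.0 is 6 degrees), then the closure, from 0 (fully open) to 1 (shut). In form: [[dx, dy, dz, yaw, gripper], ...]. A call has 1 to 10 rows; each row is the pose to reach, as a shift and turn from the pose commanded when the call began, along the tool's axes at that moment; what a row does not reach only later rows make up. A row lasts 1/12 s, in which the tool goes at most 41.7 mm and 7.16 degrees, less where a joint would pass 70% of its speed; a pose out of reach is approached as far as the arm can. A call with a gripper value outside its range is refused whole. The fingers move at their own pace and stop on an object; the grip force is fixed at half the most. Time passes only in rows, so rows that repeat a pose let the fingers close. It gives the time, the measured TCP pose, the force, the opening and the grip force at its end, in the units of the state.
- robot.get_obs(): the state, without advancing time (a new reading comes with each control period).
- robot.snapshot(name): name is "scene" or "top" or "wrist"; returns a dict with "image" (400x640x3 uint8, blue, green, red), "fx", "fy", "cx", "cy" (pixels), "k1" (the pictures are not rectified: a ray, as slopes to the right and down, at radius r is drawn at 1 + k1 r^2 times it, then the intrinsics apply), "eye" and "orientation" of the camera in the world; the wrist camera has in their place "T_tool_cam" (4x4, takes a point from camera to tool coordinates, whose origin is the TCP and whose axes are the flange's). Camera axes: x right, y down, z forward; pixel columns grow to the right and rows downward; lengths in m; the calibration is good to about 2 mm. A picture is of the moment at which its call begins: read the wrist's pose just before it. There is no depth.
- robot.close_job(): hands the job in; it is judged then, once.
The state is a dict: "time": time; "joint_positions": joint angles; "qvel": joint speeds; "joint_torque": joint torques, N m; "tool_pos": TCP position; "ee_rot": TCP orientation; "wrist_force": force on the tool from outside, world axes, zero at the start; "wrist_torque": the same for the moment, N m; "width": finger opening in m; "finger_force": force on a finger pad.
Only numpy, scipy, OpenCV 4.12 (cv2) and the standard library are available. Lean on these libraries where they do the work, as an engineer would, in place of code of your own. Each camera call takes 0.05 s, during which the arm holds its last target. There are 200 camera calls.

## Task

Push on one of the turntable's blue fins with a fingertip to turn it until the zinc die seat stands centred in front of the brass pointer, leaving everything on the turntable untouched and standing. Then push the brass-faced lock lever counter-clockwise (seen from above) all the way against its red stop block, and leave the die seat in front of the pointer. Do not grasp or lift anything, and leave the other things on the shelf alone.

Things in the scene. Friction and masses are not known exactly. Their poses are not given: they have to be found in the camera images.
- base: Fixed steel base plate of the turntable, 330 x 425 x 6 mm, reaching 165 mm either way in x, 160 mm in +y, 265 mm in -y. Origin on the turntable's upright axis at z = 0; x points from the axis to the brass pointer, y is 90 deg counter-clockwise from it, z up. Beyond the disc it is bare but for pointer, lever and red stop block.
- pointer_tip (a point): Tip of the brass pointer, a fixed wedge 16 mm high and 24 mm wide on the base plate (top at z = 22 mm: fins and a finger at fin height pass over it), 118 mm from the axis, pointing at the axis. Axes as base. The die seat is in front of it when its centre lies on the line from axis to pointer, on the pointer's side.
- turntable (a joint): Turn of the disc about its upright axis, rad, counter-clockwise from above positive, free either way (limits +-6.2). Disc: flat bare metal, 190 mm across, top at z = 45 mm. Stays where it is left; friction 0.45 N m (about 4 N at a fin). Three radial fins stand out from the rim 120 deg apart; at value 0 they lie at +60, 180 and -60 deg from the x axis of base.
- fin1 (a point): Middle of the top edge of fin 1 (at +60 deg when the joint is 0), 125 mm from the axis, z = 87 mm. Each fin is a blue upright plate 10 mm thick that runs radially from 100 to 150 mm from the axis, between z = 45 and 87 mm; under it, within 110 mm of the axis, a dark bracket.
- fin2 (a point): The same point of fin 2 (180 deg when the joint is 0).
- fin3 (a point): The same point of fin 3 (-60 deg when the joint is 0).
- lock_lever (a joint): Turn of the lock lever about its upright pivot, rad: 0 fully open; grows counter-clockwise from above; 1.30 against the red stop block (end of travel). Stays where it is left; friction 0.25 N m (3 N at the grip). Its arm points -130 deg + value from the x axis of base. Locking it is not felt at the disc.
- lock_pivot (a point): Top of the lock lever's pivot, z = 36 mm, fixed on the base plate 140 mm from the turntable axis towards the plate's -y.
- lock_grip (a point): Middle of the top of the lock lever's grip, z = 62 mm, 92 mm from the pivot: an upright black block 30 mm along the arm, 16 mm across, from z = 22 to 62 mm, with a brass face on top. The arm below is a 10 mm wide bar between z = 18 and 30 mm.
- die_seat: Bright silvery zinc die seat, a grooved block 34 x 40 x 24 mm (x, y, z) standing loose on the disc about 60 mm from its axis; origin under its centre. Rides along when the disc turns. Starts 45 to 115 deg from the pointer, either way round.
- punch_a: Black punch segment 24 x 34 x 58 mm with a narrow steel tip upward, loose on the disc about 60 mm from the axis; origin under its centre.
- punch_b: A second such punch segment.
- punch_c: A third such punch segment.
- tip_protector: Green plastic tip protector, a U channel 20 x 36 x 28 mm, loose on the disc; origin under its centre.
- lever_gauge: Small brass-faced lever gauge on a stand, 30 x 75 x 77 mm, loose on the shelf to the robot's right. Bystander.
- wrench: Wrench lying on the shelf to the robot's left. Bystander.
- oil_bottle: White oil bottle, 50 mm across, 120 mm tall, on the left. Bystander.

How it is judged:
By the outcome, as a careful person would: the job done as asked, in the order asked, and still so for the second after the job is handed in, with the robot touching nothing.
It also fails if it takes over 61 s, if anything falls off the work surface, if the arm or the gripper's body presses on something with over 40 N, if the wrist force passes 120 N, or if a joint passes its speed limit or range.

## Working session

There is one attempt and no reset: what is moved stays moved. The work goes in short steps, Python scripts to look and compute and a tool call to move; the robot and the scene stay as the last step left them, time stands still between calls to the robot, and variables do not carry over. Pictures are saved under pics/ and viewed, at most 11 in all, crops included, and the job is handed in when it is done.

Besides the shell and the picture viewer there is one more tool, called after "Request:" in YAML: its name, and indented under it one key for each argument. servo_tool: Moves the arm, as the interface text tells. Its arguments: {"type":"object","properties":{"moves":{"type":"array"}},"required":["moves"]}

```bash
mkdir -p pics
cat > h.py <<'E'
import numpy as np,cv2
from bench import robot
from scipy.spatial.transform import Rotation as R
def rot(o):
    o=np.array(o)
    if o.shape==(3,3): return o
    return R.from_euler('xyz',o).as_matrix() if o.size==3 else R.from_quat(o).as_matrix()
def ray(s,u,v):
    x=(u-s['cx'])/s['fx'];y=(v-s['cy'])/s['fy'];a,b=x,y
    for _ in range(20):
        k=1+s['k1']*(a*a+b*b);a,b=x/k,y/k
    return rot(s['orientation'])@np.array([a,b,1.])
def onz(s,u,v,z):
    d=ray(s,u,v);e=np.array(s['eye']);return e+d*(z-e[2])/d[2]
def proj(s,p):
    c=rot(s['orientation']).T@(np.array(p)-s['eye']);a,b=c[:2]/c[2];k=1+s['k1']*(a*a+b*b)
    return s['cx']+s['fx']*a*k,s['cy']+s['fy']*b*k
E
python3 - <<'E'
from h import *
for n in('top','scene'):
    s=robot.snapshot(n);cv2.imwrite(f'pics/{n}0.png',s['image']);print({k:v for k,v in s.items() if k!='image'})
print(robot.get_obs())
E
```

```text
{'fx': 458.4065105770174, 'fy': 458.4065105770174, 'cx': 316.35293678303475, 'cy': 196.94372114464335, 'k1': -0.09448898979779155, 'eye': array([0.42456751, 0.00878654, 1.73087608]), 'orientation': array([-3.07758898, -0.00444173, -1.5476138 ])}
{'fx': 396.9443579283159, 'fy': 396.9443579283159, 'cx': 314.54372074363755, 'cy': 203.08961007294567, 'k1': -0.009648830342871685, 'eye': array([1.36431806, 0.25280077, 0.86912858]), 'orientation': array([-2.3281543 ,  0.00818067,  1.89179166])}
{'time': 0.1, 'joint_positions': array([ 1.17286097e+00,  8.78928244e-02,  1.37208646e+00, -4.59716833e-06,
        1.68362100e+00, -1.03113455e-01]), 'qvel': array([-0.00024581, -0.00115835, -0.00413752, -0.00031972, -0.00038294,
        0.00115824]), 'joint_torque': array([ 1.81104890e-03, -3.41250515e+01, -3.03302479e+01,  7.20014283e-02,
        3.05209262e-02, -1.08559800e-04]), 'tool_pos': array([0.15963239, 0.52580454, 0.20442328]), 'ee_rot': array([-3.13959522e+00, -2.02101934e-04,  2.84677003e+00]), 'wrist_force': array([-0.21223281,  0.05664245,  0.63141904]), 'wrist_torque': array([-0.01411635,  0.02714216,  0.01930765]), 'finger_force': 0.0, 'width': 0.09466998807066798}
```

View pics/top0.png

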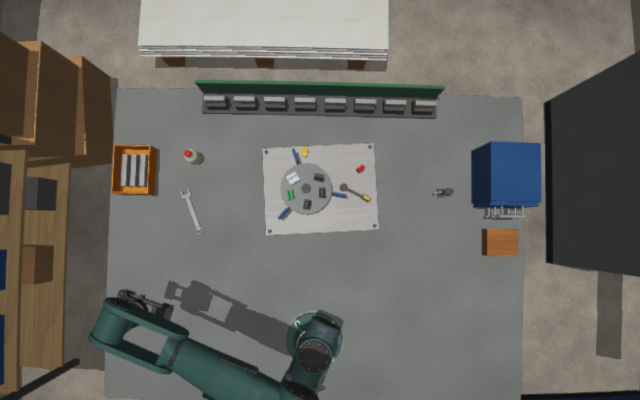

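View pics/scene0.png

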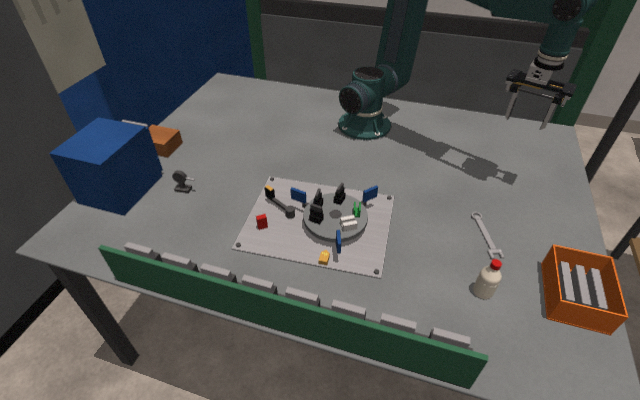

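The top view shows the turntable at about (306,188), the brass pointer at (304,152), fins at (296,157), (341,195) and (285,213), the die seat at (292,178), the lever pivot at (343,187), its grip at (367,199) and the red stop at (361,169).

```bash
cat > m.py <<'E'
from h import *
def blobs(img,lo,hi,box,mina=4):
    h=cv2.cvtColor(img,cv2.COLOR_BGR2HSV);m=cv2.inRange(h,lo,hi);x0,y0,x1,y1=box
    k=np.zeros_like(m);k[y0:y1,x0:x1]=m[y0:y1,x0:x1]
    n,l,st,c=cv2.connectedComponentsWithStats(k)
    return [(c[i],st[i,4],np.argwhere(l==i)[:,::-1]) for i in range(1,n) if st[i,4]>=mina]
E
python3 - <<'E'
from m import *
s=robot.snapshot('top');img=s['image'];box=(255,138,385,240)
cols={'blue':((100,120,40),(125,255,255),.075),'yellow':((15,110,90),(35,255,255),.04),'red':((0,150,80),(8,255,255),.03),'green':((45,120,40),(80,255,255),.06)}
for n,(lo,hi,z) in cols.items():
    for c,a,p in blobs(img,lo,hi,box): print(n,c.round(1),a,onz(s,*c,z).round(4))
# plate holes
for c in[(265.5,151.5),(373.5,145.5),(375.5,226),(270,231.5)]: print('hole',onz(s,*c,.006).round(4))
cr=img[138:240,255:385];cv2.imwrite('pics/c1.png',cv2.resize(cr,None,fx=5.8,fy=5.8,interpolation=cv2.INTER_CUBIC))
E
```

```text
blue [295.  155.5] 22 [0.6803 0.0852 0.075 ]
blue [339.  194.5] 30 [ 0.5416 -0.0779  0.075 ]
blue [283.  213.1] 25 [0.4696 0.123  0.075 ]
yellow [304.1 151.2] 54 [0.7026 0.0533 0.04  ]
yellow [365.9 197.5] 27 [ 0.5353 -0.1796  0.04  ]
red [360.1 168.2] 27 [ 0.6452 -0.1575  0.03  ]
green [289.9 194.3] 35 [0.5392 0.1007 0.06  ]
hole [0.7038 0.2009 0.006 ]
hole [ 0.7367 -0.2094  0.006 ]
hole [ 0.4309 -0.2215  0.006 ]
hole [0.4011 0.1747 0.006 ]
```

View pics/c1.png

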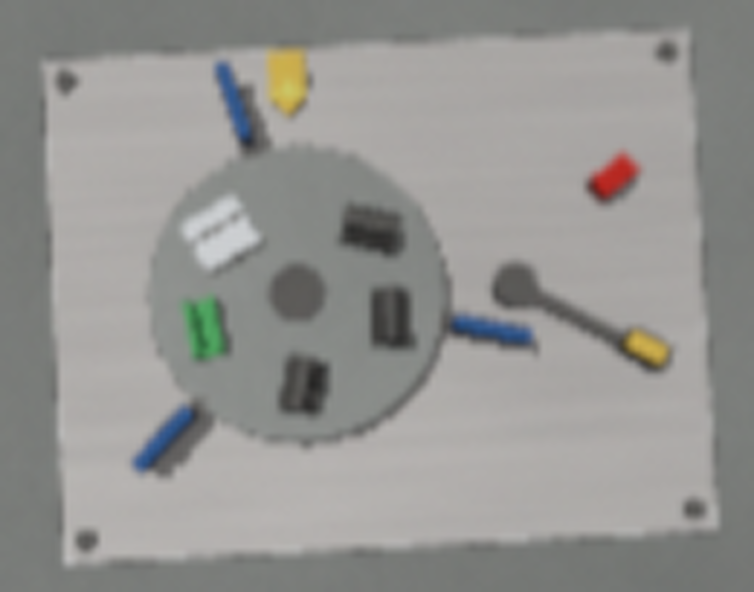

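The crop shows the disc hub at (297,292), pointer tip at (288,113), seat at (221,233), pivot at (516,286) and grip top at (647,347). The seat is ccw of the pointer, so the disc must turn clockwise, with the fin near the pointer as the one to push.

Run:
```python
from m import *
s=robot.snapshot('top')
f=lambda u,v,z:onz(s,255+(u+.5)/5.8-.5,138+(v+.5)/5.8-.5,z)[:2]
fins=np.array([f(231,104,.087),f(490,330,.087),f(162,437,.087)])
ax=fins.mean(0);hub=f(297,292,.048);print('fins',fins.round(4),'axis',ax,'hub',hub)
rel=lambda p:(p-ax,np.linalg.norm(p-ax).round(4),np.degrees(np.arctan2(*(p-ax)[::-1])).round(2))
for n,p in dict(f0=fins[0],f1=fins[1],f2=fins[2],tip=f(288,113,.022),seat=f(221,233,.069),piv=f(516,286,.036),grip=f(647,347,.062)).items(): print(n,p.round(4),*rel(p)[1:])
d=f(647,347,.062)-f(516,286,.036);print('lever',np.hypot(*d),np.degrees(np.arctan2(d[1],d[0])))
print(robot.snapshot('wrist')['T_tool_cam'])
```

```text
fins [[ 0.6783  0.0867]
 [ 0.5409 -0.0775]
 [ 0.4698  0.1239]] axis [0.56298357 0.04437564] hub [0.56491331 0.04346958]
f0 [0.6783 0.0867] 0.1229 20.17
f1 [ 0.5409 -0.0775] 0.1239 -100.29
f2 [0.4698 0.1239] 0.1225 139.52
tip [0.6833 0.0527] 0.1206 3.97
seat [0.5992 0.0917] 0.0596 52.55
piv [ 0.5731 -0.0963] 0.141 -85.9
grip [ 0.5342 -0.178 ] 0.2243 -97.37
lever 0.09049828011240768 -115.42764929429894
[[-9.77942286e-04 -9.64872922e-01 -2.62715224e-01  7.72746742e-02]
 [ 9.99999037e-01 -1.20228264e-03  6.93178778e-04  4.24247631e-04]
 [-9.84687385e-04 -2.62714293e-01  9.64873168e-01 -1.78602062e-01]
 [ 0.00000000e+00  0.00000000e+00  0.00000000e+00  1.00000000e+00]]
```

Request:
servo_tool:
  moves:
    - [-24.6,-8.2,0,-2.8,1]
    - [-24.6,-8.2,0,-2.8,1]
    - [-24.6,-8.2,0,-2.8,1]
    - [-24.6,-8.2,0,-2.8,1]
    - [-24.6,-8.2,0,-2.8,1]
    - [-24.6,-8.2,0,-2.8,1]
    - [-24.6,-8.2,0,-2.8,1]
    - [-24.6,-8.2,0,-2.8,1]
    - [-24.6,-8.2,0,-2.8,1]
    - [-24.6,-8.2,0,-2.8,1]

```text
time: 1.08
tool_pos: [0.495, 0.2883, 0.2055]
ee_rot: [3.141, 0.0, 3.14]
wrist_force: [1.1, -0.2, 0.9]
width: 0.0306
finger_force: 0.0
```

Request:
servo_tool:
  moves:
    - [-1.3,-0.9,0,0,1]
    - [-2.6,-1.8,0,0,1]
    - [-3.9,-2.7,0,0,1]
    - [-5.2,-3.6,0,0,1]
    - [-6.5,-4.5,0,0,1]
    - [-7.5,-5.2,0,0,1]
    - [-7.5,-5.2,0,0,1]
    - [-7.5,-5.2,1.5,0,1]
    - [-7.5,-5.2,3.0,0,1]
    - [-7.5,-5.2,3.0,0,1]

```text
time: 1.92
tool_pos: [0.6747, 0.159, 0.1192]
ee_rot: [-3.139, -0.019, 3.14]
wrist_force: [-0.0, 0.3, -2.8]
width: 0.0004
finger_force: 0.0
```

Run:
```python
from h import *
print(robot.get_obs()['tool_pos'],robot.get_obs()['ee_rot'],robot.get_obs()['wrist_force'])
s=robot.snapshot('wrist');cv2.imwrite('pics/w1.png',s['image'])
```

```text
[0.67468088 0.15895829 0.11919192] [-3.13912611 -0.01941333  3.13997055] [-0.03883879  0.32185964 -2.77013441]
```

View pics/w1.png

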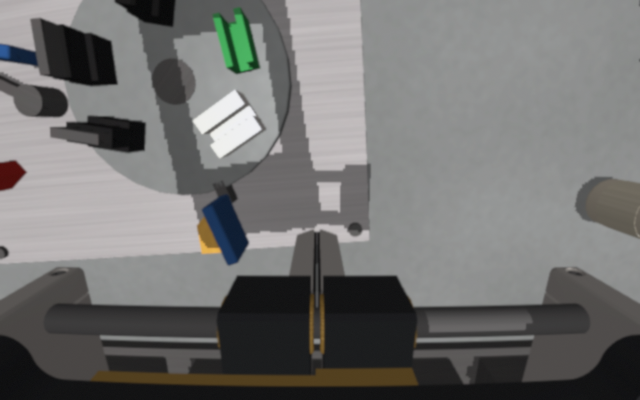

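The wrist view shows the shut fingertips at about (316,240), the blue fin to their left at (225,228), the seat at (229,123) and nothing under the fingers.

Request:
servo_tool:
  moves:
    - [-0.2,0,1.0,0,1]
    - [-0.3,0,2.0,0,1]
    - [-0.3,0,2.3,0,1]
    - [-0.3,-0.5,2.3,0,1]
    - [-0.3,-1.0,2.3,0,1]
    - [-0.3,-1.5,2.3,0,1]
    - [-0.3,-1.5,2.3,0,1]
    - [-0.3,-1.5,2.3,0,1]

```text
time: 2.63
tool_pos: [0.6895, 0.1206, 0.0754]
ee_rot: [3.141, 0.003, 3.138]
wrist_force: [-0.3, 0.2, 0.9]
width: 0.0005
finger_force: 0.0
```

Run:
```python
from h import *
o=robot.get_obs();print(o['tool_pos'],o['ee_rot'],o['wrist_force'],o['joint_positions'])
```

```text
[0.68946353 0.12060651 0.07542085] [3.14096054 0.00348109 3.13771067] [-0.32484246  0.17368974  0.90598901] [ 9.20739419e-02  4.68324246e-01  1.15580647e+00  2.96165016e-04
  1.51393630e+00 -1.47485782e+00]
```

Request:
servo_tool:
  moves:
    - [0.1,0,0.5,0,1]
    - [0.1,-0.2,0.5,0,1]
    - [0.1,-0.4,0.5,0,1]
    - [0.1,-0.6,0.5,0,1]
    - [0.1,-0.85,0.5,0,1]
    - [0.1,-1.1,0.5,0,1]
    - [0.1,-1.35,0.5,0,1]
    - [0.1,-1.6,0.5,0,1]
    - [0.1,-1.85,0.5,0,1]
    - [0.1,-2.1,0.5,0,1]

```text
time: 3.47
tool_pos: [0.6866, 0.0694, 0.0611]
ee_rot: [3.141, 0.002, 3.14]
wrist_force: [2.3, 4.7, -0.5]
width: 0.0005
finger_force: 2.1
```

Request:
servo_tool:
  moves:
    - [0,-0.25,0,0,1]
    - [0,-0.5,0,0,1]
    - [0,-0.75,0,0,1]
    - [0,-1.0,0,0,1]
    - [0,-1.2,0,0,1]
    - [0,-1.35,0,0,1]
    - [0,-1.45,0,0,1]
    - [0,-1.45,0,0,1]
    - [0,-1.45,0,0,1]

```text
time: 4.22
tool_pos: [0.6856, 0.0323, 0.0605]
ee_rot: [-3.14, -0.0, 3.14]
wrist_force: [-0.8, 1.0, 0.5]
width: 0.0001
finger_force: 0.5
```

```bash
cat > w.py <<'E'
from m import *
def wrist(name=None):
    o=robot.get_obs();s=robot.snapshot('wrist');T=np.array(s['T_tool_cam']);Rt=rot(o['ee_rot'])
    s['eye']=o['tool_pos']+Rt@T[:3,3];s['orientation']=Rt@T[:3,:3]
    if name: cv2.imwrite(f'pics/{name}.png',s['image'])
    print('tcp',np.round(o['tool_pos'],4),'F',np.round(o['wrist_force'],1),o['time']);return s
E
python3 - <<'E'
from w import *
s=wrist('w2')
E
```

```text
tcp [0.6856 0.0323 0.0605] F [-0.8  1.   0.5] 4.2167
```

View pics/w2.png

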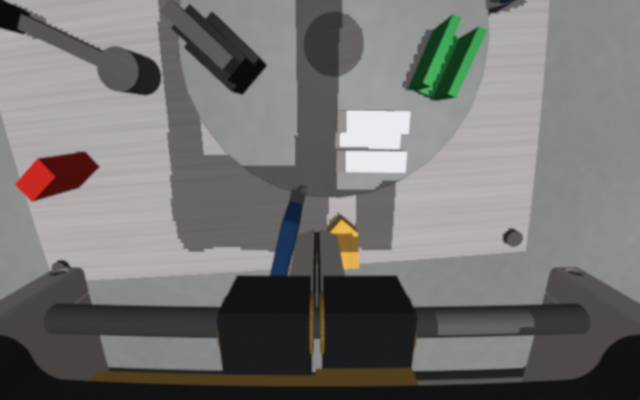

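The wrist view shows all pieces standing. The seat is at about (375,140), the hub at (334,43), the pointer tip at (343,216), and the fin rests on the finger's left side.

```bash
cat >> w.py <<'E'
AX=np.array([.5635,.044])
def seat(s,hubpx,tippx,box=(230,60,470,200)):
    b=blobs(s['image'],(0,0,205),(180,40,255),box,60)
    for c,a,p in b: print('  blob',c.round(1),a)
    r=cv2.minAreaRect(np.vstack([p for _,_,p in b]).astype(np.float32));bx=cv2.boxPoints(r)
    P=np.array([onz(s,*q,.069)[:2] for q in bx]);c=P.mean(0)
    hub=onz(s,*hubpx,.046)[:2];tip=onz(s,*tippx,.022)[:2]
    print('sides',np.linalg.norm(P-np.roll(P,1,0),axis=1).round(4),'seat',c.round(4),'hub',hub.round(4),'tip',tip.round(4),np.linalg.norm(tip-hub))
    an=lambda v:np.degrees(np.arctan2(v[1],v[0]))
    print('seat ang',an(c-hub),'r',np.linalg.norm(c-hub),'tip ang',an(tip-hub),'seat ang (AX)',an(c-AX),an(tip-AX))
E
python3 - <<'E'
from w import *
s=wrist();seat(s,(334,43),(343,216))
E
```

```text
tcp [0.6857 0.0323 0.0604] F [-0.1  0.9  0.8] 4.2667
  blob [375.3 128.6] 2261
  blob [375.6 161.3] 1250
sides [0.0398 0.0337 0.0379 0.0339] seat [0.6203 0.0659] hub [0.5638 0.0438] tip [0.6789 0.0533] 0.11550631807676233
seat ang 21.377280997871527 r 0.06066432301426049 tip ang 4.716056356783644 seat ang (AX) 21.059607867643255 4.583772389261187
```

Request:
servo_tool:
  moves:
    - [0,-0.2,0,0,1]
    - [0,-0.4,0,0,1]
    - [0,-0.6,0,0,1]
    - [0,-0.8,0,0,1]
    - [0,-0.95,0,0,1]
    - [0,-1.1,0,0,1]
    - [0,-1.2,0,0,1]
    - [0,-1.25,0,0,1]
    - [0,-1.25,0,0,1]
    - [0,-1.25,0,0,1]

```text
time: 5.15
tool_pos: [0.6858, 0.0015, 0.0603]
ee_rot: [-3.141, 0.0, 3.14]
wrist_force: [-1.6, 2.6, -1.2]
width: 0.0002
finger_force: 1.1
```

Run:
```python
from w import *
s=wrist('w3');seat(s,(334,43),(343,216))
```

```text
tcp [0.6858 0.0015 0.0603] F [-1.6  2.6 -1.2] 5.15
  blob [399.5 146.2] 4049
sides [0.0444 0.0339 0.0423 0.0348] seat [0.6234 0.0497] hub [0.5639 0.013 ] tip [0.679  0.0226] 0.11546504685915968
seat ang 31.670047937246196 r 0.06991192567055388 tip ang 4.736694302974193 seat ang (AX) 5.463384318781019 -10.518217742106815
```

View pics/w3.png

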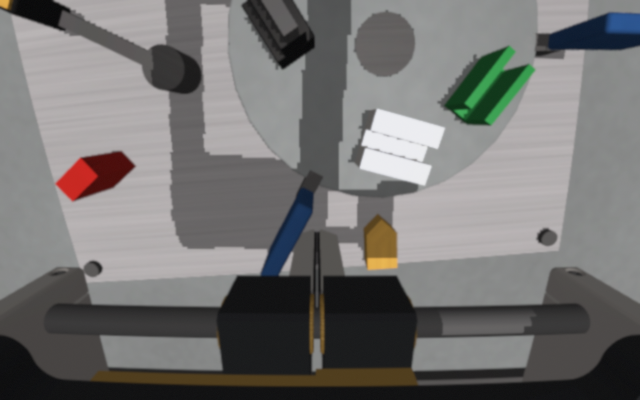

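The seat's top corners are at (378,109), (445,128), (430,186) and (360,167). The hub is at (385,44) and the pointer tip at (380,215); everything is standing.

Run:
```python
from w import *
s=wrist()
P=np.array([onz(s,*q,.069)[:2] for q in[(378,109),(445,128),(430,186),(360,167)]]);c=P.mean(0)
hub=onz(s,385,44,.046)[:2];tip=onz(s,380,215,.022)[:2]
an=lambda v:np.degrees(np.arctan2(v[1],v[0]))
print(np.linalg.norm(P-np.roll(P,1,0),axis=1),c,hub,tip,an(c-hub),an(c-AX),an(tip-hub),an(tip-AX))
# fins, blue tops
h=cv2.cvtColor(s['image'],cv2.COLOR_BGR2HSV)
for b,t in [((60,60),(560,300))][:0]: pass
# plate corner bolts for base yaw
a,b=onz(s,92.5,268.5,.012)[:2],onz(s,546.5,237,.012)[:2];d=b-a;print('bolts',np.hypot(*d),an(d)-90)
t=robot.snapshot('top')
F=[]
for cc,ar,p in blobs(t['image'],(100,120,40),(125,255,255),(255,138,385,240)): q=onz(t,*cc,.08)[:2];print('fin',q,an(q-AX),ar)
```

```text
tcp [0.6858 0.0015 0.0603] F [ 0.3  2.  -0.7] 5.2
[0.0331008  0.03935955 0.03353656 0.0429348 ] [0.62372523 0.05164449] [0.56436024 0.04327236] [0.67832376 0.05079634] 8.027367725491992 7.233961957156967 3.7772383172053487 3.3873460148067576
bolts 0.3878623017695618 4.173986164183063
fin [ 0.65783681 -0.00577206] -27.816109021008025 6
fin [0.55743689 0.16686611] 92.82509970436186 24
```

Request:
servo_tool:
  moves:
    - [0,-0.07,0,0,1]
    - [0,-0.14,0,0,1]
    - [0,-0.22,0,0,1]
    - [0,-0.25,0,0,1]
    - [0,-0.25,0,0,1]
    - [0,-0.25,0,0,1]

```text
time: 5.8
tool_pos: [0.6857, -0.0045, 0.0606]
ee_rot: [-3.141, 0.0, 3.14]
wrist_force: [-0.5, 4.0, -0.4]
width: 0.0004
finger_force: 1.4
```

Run:
```python
from w import *
s=wrist()
cv2.imwrite('pics/w4.png',cv2.resize(s['image'][0:260,270:530],None,fx=2.3,fy=2.3,interpolation=cv2.INTER_CUBIC))
```

```text
tcp [ 0.6857 -0.0045  0.0606] F [-0.5  4.  -0.4] 5.8
```

View pics/w4.png

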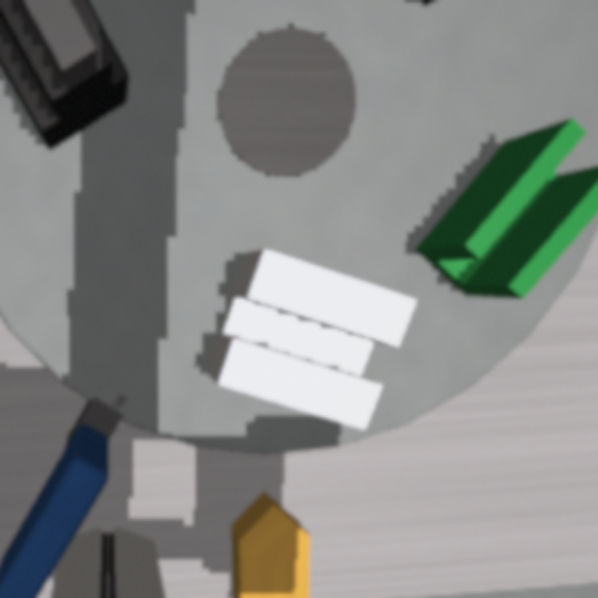

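The crop shows the seat's top corners at (265,248), (417,298), (366,431) and (218,384), the hub centre at (287,101) and the pointer tip at (264,492).

Run:
```python
from w import *
s=wrist()
g=lambda x,y,z:onz(s,270+(x+.5)/2.3-.5,(y+.5)/2.3-.5,z)[:2]
P=np.array([g(*q,.069) for q in[(265,248),(417,298),(366,431),(218,384)]]);c=P.mean(0)
hub=g(287,101,.046);tip=g(264,492,.022)
an=lambda v:np.degrees(np.arctan2(v[1],v[0]))
print(np.linalg.norm(P-np.roll(P,1,0),axis=1),c,hub,tip,np.hypot(*(tip-hub)),an(c-hub),an(c-AX),an(tip-hub),an(tip-AX))
def inter(s,px,hubz):pass
t=robot.snapshot('top')
for cc,ar,p in blobs(t['image'],(100,120,40),(125,255,255),(255,138,385,240)): q=onz(t,*cc,.08)[:2];print('fin',q,an(q-AX),ar)
b=blobs(t['image'],(0,0,200),(180,40,255),(290,160,330,185),3)
for cc,ar,p in b: print('seat',onz(t,*cc,.069)[:2],an(onz(t,*cc,.069)[:2]-AX),ar)
```

```text
tcp [ 0.6857 -0.0045  0.0606] F [-0.8  2.9  0.4] 5.85
[0.03406629 0.03957196 0.0344962  0.04018568] [0.62375189 0.04804718] [0.56394069 0.04301545] [0.67724231 0.04828691] 0.11342418853910753 4.8088010040863445 3.8428465370535108 2.663818305031982 2.15843644401893
fin [ 0.65610976 -0.01004549] -30.267112459230514 8
fin [0.56388154 0.16572084] 89.82040297519319 29
seat [0.63309576 0.03932662] -3.8416632626917813 14
seat [0.61640543 0.04290894] -1.1814356771482613 21
```

Request:
servo_tool:
  moves:
    - [0,0.5,0,0,1]
    - [0,1.0,0,0,1]
    - [0,1.5,-0.8,0,1]
    - [0,2.0,-2.0,0,1]
    - [0,2.0,-3.2,0,1]
    - [0,2.0,-4.0,0,1]
    - [0,2.0,-4.0,0,1]
    - [0,2.0,-4.0,0,1]
    - [0,2.0,-4.0,0,1]

```text
time: 6.7
tool_pos: [0.6851, 0.046, 0.1588]
ee_rot: [-3.141, -0.002, 3.14]
wrist_force: [-0.1, 0.8, -1.0]
width: 0.0006
finger_force: 0.0
```

Run:
```python
from w import *
s=wrist();print(proj(s,[.5635,.044,.045]),proj(s,[.681,.0525,.022]))
cv2.imwrite('pics/w5.png',cv2.resize(s['image'][0:260,190:450],None,fx=2.3,fy=2.3,interpolation=cv2.INTER_CUBIC))
```

```text
tcp [0.6851 0.046  0.1588] F [-0.1  0.8 -1. ] 6.7
(np.float64(313.0701759627728), np.float64(71.01077140896095)) (np.float64(321.70972650530143), np.float64(190.61018408969164))
```

View pics/w5.png

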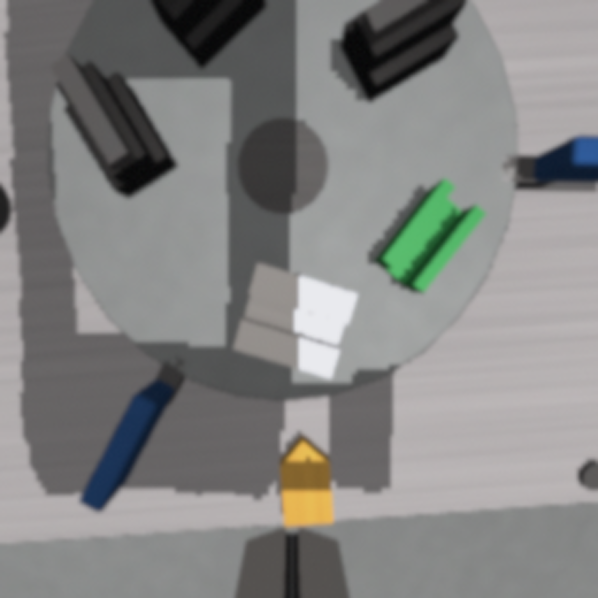

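The seat's top corners are at (257,262), (358,294), (334,379) and (233,348), with the hub at (283,165) and the pointer tip at (302,436). The seat lies almost on the hub–pointer line.

Run:
```python
from w import *
s=wrist()
g=lambda x,y,z:onz(s,190+(x+.5)/2.3-.5,(y+.5)/2.3-.5,z)[:2]
P=np.array([g(*q,.069) for q in[(257,262),(358,294),(334,379),(233,348)]]);c=P.mean(0)
hub=g(283,165,.046);tip=g(302,436,.022)
an=lambda v:np.degrees(np.arctan2(v[1],v[0]))
print(np.linalg.norm(P-np.roll(P,1,0),axis=1),c,hub,tip,np.hypot(*(tip-hub)),an(c-hub),an(c-AX),an(tip-hub),an(tip-AX))
A=g(302,480,.022);print('wedge axis far',A,an(A-hub))
```

```text
tcp [0.6847 0.0459 0.1578] F [-0.1 -0.  -1.1] 6.75
[0.03346382 0.03990628 0.03348949 0.04098825] [0.62321278 0.04840495] [0.56352034 0.04363782] [0.67862453 0.05162376] 0.11538089162002485 4.56603257746843 4.219003769258028 3.968826050422034 3.7887007961045276
wedge axis far [0.70010206 0.05165252] 3.358298714859684
```

Request:
servo_tool:
  moves:
    - [0.5,-0.6,-0.8,0,1]
    - [1.5,-1.7,-0.8,0,1]
    - [2.5,-2.8,-0.8,0,1]
    - [3.5,-3.9,-0.8,0,1]
    - [4.5,-5.0,-0.8,0,1]
    - [5.5,-6.1,-0.8,0,1]
    - [6.5,-7.2,-0.8,0,1]
    - [7.6,-8.4,-0.8,0,1]
    - [7.6,-8.4,-0.8,0,1]
    - [7.6,-8.4,-0.8,0,1]

```text
time: 7.63
tool_pos: [0.4938, -0.165, 0.179]
ee_rot: [3.14, -0.002, 3.136]
wrist_force: [-0.2, 0.2, -0.5]
width: 0.0001
finger_force: 0.0
```

Run:
```python
from w import *
s=wrist('w6')
for p in [(.534,-.179,.062),(.5735,-.096,.036),(.4935,-.164,.05)]: print(proj(s,p))
for c,a,p in blobs(s['image'],(15,110,90),(35,255,255),(0,0,640,260),40): print('yellow',c,a,onz(s,*c,.062))
```

```text
tcp [ 0.4938 -0.165   0.179 ] F [-0.2  0.2 -0.5] 7.6333
(np.float64(302.59198289189965), np.float64(235.78509265342896))
(np.float64(374.54912122270065), np.float64(258.3626628093637))
(np.float64(316.48735684681213), np.float64(195.79628108424942))
yellow [296.46315789 231.62105263] 95 [ 0.52926077 -0.18537009  0.062     ]
yellow [ 39.68449198 253.68449198] 187 [ 0.55511749 -0.47620741  0.062     ]
```

View pics/w6.png

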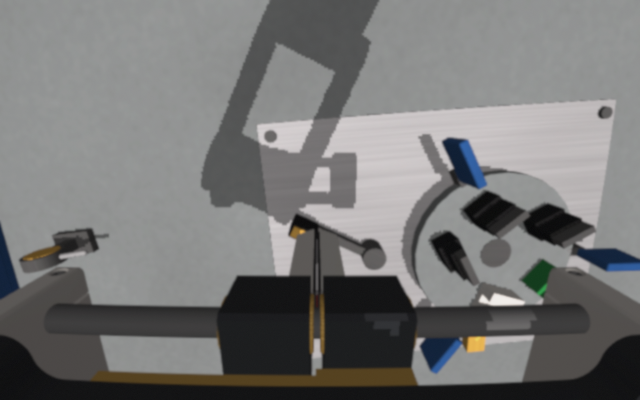

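The view shows the grip at about (297,225) just behind the fingers, and free plate at the planned descent point (316,196). The pieces on the disc still stand.

Request:
servo_tool:
  moves:
    - [0,0,1.5,0,1]
    - [0,0,3.0,0,1]
    - [0,0,4.5,0,1]
    - [0,0,5.3,0,1]
    - [0,0,5.3,0,1]
    - [0,0,5.3,0,1]

```text
time: 8.18
tool_pos: [0.4951, -0.1622, 0.0463]
ee_rot: [3.14, -0.004, -3.141]
wrist_force: [0.3, 0.8, -0.2]
width: 0.0004
finger_force: 0.0
```

Run:
```python
from w import *
p0=robot.get_obs()['tool_pos'];print(p0)
for a in list(range(-115,-50,8))+[-51.4,-48]:
    r=np.radians(a);c,s_=np.cos(r),np.sin(r);q=np.array([.5735,-.096])+.092*np.array([c,s_])-.021*np.array([-s_,c])
    print(a,q.round(4),(-(q[0]-p0[0])/.025).round(2),((q[1]-p0[1])/.025).round(2))
```

```text
[ 0.49511058 -0.16224164  0.0462914 ]
-115 [ 0.5156 -0.1705] -0.82 -0.33
-107 [ 0.5265 -0.1778] -1.26 -0.62
-99 [ 0.5384 -0.1836] -1.73 -0.85
-91 [ 0.5509 -0.1876] -2.23 -1.02
-83 [ 0.5639 -0.1899] -2.75 -1.11
-75 [ 0.577  -0.1903] -3.28 -1.12
-67 [ 0.5901 -0.1889] -3.8 -1.07
-59 [ 0.6029 -0.1857] -4.31 -0.94
-51 [ 0.6151 -0.1807] -4.8 -0.74
-51.4 [ 0.6145 -0.181 ] -4.77 -0.75
-48 [ 0.6195 -0.1784] -4.97 -0.65
```

Request:
servo_tool:
  moves:
    - [-0.4,-0.15,0,0,1]
    - [-0.8,-0.35,0,0,1]
    - [-1.05,-0.5,0,0,1]
    - [-1.3,-0.65,0,0,1]
    - [-1.7,-0.85,0,0,1]
    - [-2.2,-1.0,0,0,1]
    - [-2.7,-1.1,0,0,1]
    - [-3.2,-1.1,0,0,1]
    - [-3.6,-1.1,0,0,1]
    - [-3.8,-1.05,0,0,1]

```text
time: 9.02
tool_pos: [0.5911, -0.1906, 0.0486]
ee_rot: [-3.141, -0.001, 3.14]
wrist_force: [-3.6, 0.6, 0.5]
width: 0.0004
finger_force: 1.6
```

Request:
servo_tool:
  moves:
    - [-0.3,0.05,0,0,1]
    - [-0.6,0.15,0,0,1]
    - [-0.8,0.2,0,0,1]
    - [-1.0,0.3,0,0,1]
    - [-1.1,0.35,0,0,1]
    - [-1.1,0.35,0,0,1]
    - [-1.1,0.35,0,0,1]

```text
time: 9.6
tool_pos: [0.6157, -0.183, 0.0481]
ee_rot: [-3.139, -0.005, 3.14]
wrist_force: [-8.4, -3.1, 2.3]
width: 0.0009
finger_force: 4.4
```

Request:
servo_tool:
  moves:
    - [-0.1,0.07,0,0,1]
    - [-0.2,0.15,0,0,1]
    - [-0.3,0.22,0,0,1]
    - [-0.3,0.22,0,0,1]

```text
time: 9.93
tool_pos: [0.6164, -0.1825, 0.048]
ee_rot: [-3.131, -0.021, 3.137]
wrist_force: [-24.9, -11.0, 11.1]
width: 0.0007
finger_force: 13.6
```

Run:
```python
from w import *
s=wrist('w7')
```

```text
tcp [ 0.6164 -0.1825  0.048 ] F [-24.9 -11.   11.1] 9.9333
```

View pics/w7.png

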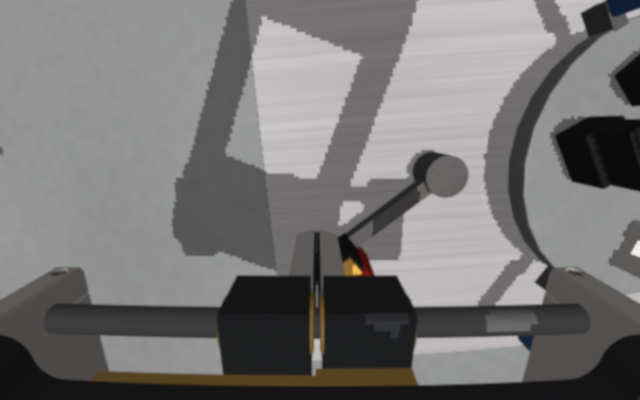

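The lever's brass face at (352,268) is pressed against the red block at (367,262), and the finger stopped moving while the force rose to 27 N, so the lever is at its stop. Now I back off the way I came, raise the arm and check.

Request:
servo_tool:
  moves:
    - [0.4,-0.3,0,0,1]
    - [1.0,-0.8,0,0,1]
    - [1.6,-1.2,0,0,1]
    - [1.6,-1.2,-1.5,0,1]
    - [1.6,-1.2,-3.0,0,1]
    - [1.6,-1.2,-4.5,0,1]
    - [2.5,-1.2,-5.5,0,1]
    - [3.8,-1.2,-5.5,0,1]
    - [5.2,-1.2,-5.5,0,1]
    - [6.5,-1.2,-5.5,0,1]

```text
time: 10.82
tool_pos: [0.4636, -0.2062, 0.1873]
ee_rot: [-3.139, 0.006, 3.141]
wrist_force: [-0.6, -0.4, 0.6]
width: 0.0002
finger_force: 0.0
```

Request:
servo_tool:
  moves:
    - [1.4,0,-0.5,0,1]
    - [2.5,0,-0.5,0,1]
    - [2.5,0,-0.5,0,1]
    - [2.5,0,-0.5,0,1]

```text
time: 11.15
tool_pos: [0.4011, -0.2063, 0.1995]
ee_rot: [-3.139, 0.006, 3.139]
wrist_force: [-0.1, 0.0, 0.6]
width: 0.0005
finger_force: 0.0
```

Run:
```python
from m import *
s=robot.snapshot('top');img=s['image'];o=robot.get_obs();print(o['tool_pos'],o['wrist_force'])
AX=np.array([.5635,.044]);an=lambda v:np.degrees(np.arctan2(v[1],v[0]))
for n,lo,hi,z in(('fin',(100,120,40),(125,255,255),.08),('yel',(15,110,90),(35,255,255),.062)):
    for c,a,p in blobs(img,lo,hi,(255,138,385,240)):
        q=onz(s,*c,z)[:2];print(n,q.round(4),a,'ang axis',an(q-AX),'ang pivot',an(q-[.5735,-.096]))
cv2.imwrite('pics/c2.png',cv2.resize(img[138:240,255:385],None,fx=5.8,fy=5.8,interpolation=cv2.INTER_CUBIC))
```

```text
[ 0.40160959 -0.20615502  0.19902273] [ 0.08199779 -0.56296353 -0.87746836]
fin [ 0.6708 -0.0192] 26 ang axis -30.496398365130755 ang pivot 38.26906319844833
fin [0.5639 0.1657] 29 ang axis 89.82040297519319 ang pivot 92.1047200872203
fin [ 0.4569 -0.0181] 22 ang axis -149.77112775205632 ang pivot 146.26988664764875
yel [0.6989 0.0527] 54 ang axis 3.6894306157136336 ang pivot 49.85686172064718
yel [ 0.6317 -0.1668] 28 ang axis -72.06855446831544 ang pivot -50.573676975054966
```

View pics/c2.png

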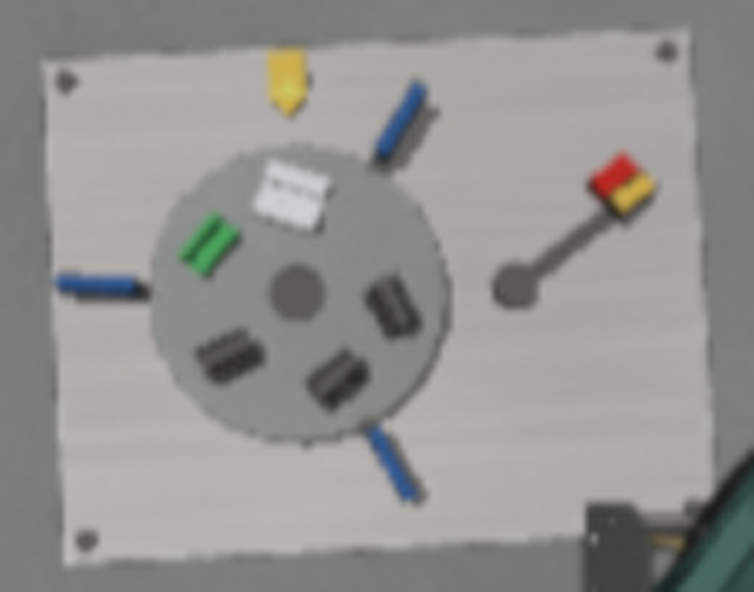

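The final top view shows the seat at (292,195), on the hub (297,292) to pointer tip (288,113) line. The grip is at -50.6°, where its stop should be at about -51.4°, and touches the red block. All pieces stand and the arm is clear.

```bash
python3 -c "
from bench import robot
print(robot.close_job())"
```

```text
the job is handed in; nothing more can be done
None
```

The job is handed in: the die seat stands in front of the pointer (within about 1° by my measurements), the lock lever is against its red stop, everything on the turntable is still standing, and the arm is clear, at about 11 s of the 61 s allowed.

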